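Hold the wash basket of infrared windows in the air blower's stream

TASK

The three infrared windows are washed and need drying: lift their wire basket by its blue grip up and off the two prongs of the drip stand, and hold it level and still in front of the air blower, facing the middle of the fan and about 15 cm from the guard. Keep the basket level all the way so that the windows stay lying in it, do not bump the stand or the blower, leave everything else where it is, and finish with the basket still held in the air.

Things in the scene. Friction and masses are not known exactly. Their poses are not given: they have to be found in the camera images.
- basket: loose open wire basket, 136 mm long (its y), 48 mm wide (x), 30 mm deep, three compartments, about 0.33 kg with its load. Uprights at its ends carry a steel bar, 6 mm thick, along its y, axis 120 mm above the underside. Origin: centre of the underside; z up. At the start it hangs by the bar, its y along the stand's y
- basket_grip (a point): centre of the blue moulded grip round the middle of the basket's bar: 14 mm thick (basket's x), 50 mm long (basket's y), 20 mm high, straight above the basket's centre of mass; 120 mm above the underside. Free space all round for fingers that come from above and close along the basket's x
- basket_mid (a point): middle of the basket's load space, 15 mm above the underside, 105 mm straight below basket_grip
- window_amber: amber window, a disc 38 mm across and 6 mm thick, lying loose and flat in one of the basket's compartments (which one varies); origin at the centre of its underside
- window_dark: dark grey window, a disc 38 mm across and 6 mm thick, lying loose and flat in one of the basket's compartments (which one varies); origin at the centre of its underside
- window_clear: clear, pale blue window, a disc 38 mm across and 6 mm thick, lying loose and flat in one of the basket's compartments (which one varies); origin at the centre of its underside
- stand: fixed drip stand, 231 mm high: base plate with a 14 mm high drip tray under the basket, post, black cross rail and two steel prongs, 8 mm thick, that reach from the rail along the stand's -x at y = -46 and +46 mm. Origin: on the table on the post's axis. The cross rail's front is at x = -11 mm, its top 223 mm high; nothing stands above the prongs
- stand_seat (a point): midway between the seats of the two prongs, where the bar's axis lies: stand's x = -95 mm, 212 mm above the table; axes as the stand's. The prongs' upturned tips end at x = -120 mm, 232 mm high: the bar is free when raised by 26 mm. Raised by 75 mm the basket's rim meets the prongs from below, so raise it 30 to 60 mm, then draw it off along the stand's -x by 90 mm
- blower: fixed air blower, white box 75 x 152 x 172 mm on a dark U bracket 206 mm wide over its knobs, 240 mm high overall. Origin: on the table under the box's centre. It blows along its -x out of a round black fan opening with a wire guard (128 mm across) whose centre is 154 mm above the table and 43 mm in front (-x) of the origin
- blower_stream (a point): the place in the stream for the basket's middle: straight in front of the centre of the fan, 151 mm from the guard (blower's x = -194 mm, 154 mm above the table); axes as the blower's
- tape_roll: roll of yellow tape lying flat, 100 mm across, 24 mm high; origin at the centre of its underside. Bystander
- screwdriver: screwdriver with a yellow handle, lying on the table. Bystander
- hex_driver: red-handled driver, 160 mm long, lying on the table. Bystander
- lens_tube: black lens tube standing on end, 34 mm across, 60 mm high; origin at the centre of the underside. Bystander
- wipe_box: white and green box of wipes, 115 x 120 x 60 mm; origin at the centre of the underside. Bystander
- jar: amber jar, 60 mm across, 75 mm high; origin at the centre of the underside. Bystander
Not all that is in view belongs to the job. What is shaped like the blower but green is not meant.

How it is judged:
By the outcome, as a careful person would: the job done as asked, in the order asked, and still so for the second after the job is handed in, while the arm keeps its last pose, push and grip.
It also fails if it takes over 48 s, if anything falls off the work surface, if the arm or the gripper's body presses on something with over 40 N, if the wrist force passes 120 N, or if a joint passes its speed limit or range.

ROBOT

A 6-joint arm with a two-finger parallel gripper is mounted at the origin on the work surface. World frame = base frame: x ahead of the robot, y to its left, z up, the work surface at z = 0. Lengths are in m, angles in rad, forces in N, time in s.
With the tool pointing down it reaches from about 0.275 to 0.85 m from the base axis. Payload 19 kg.
Tool frame: the origin (TCP) lies on the centre line of the jaws, within the pads' length; the fingertips stand 8 mm ahead of it and the grasp point (between the pads) lies 11 mm behind it; z points along the fingers, y is the line along which they close (so a half turn about z gives the same grasp; the last joint's range is limited). The gripper opens to 85 mm and grips with 20 to 120 N. Pads are 22 mm wide; open, the fingers measure 114 mm over their backs; the gripper's body (76 mm by 85 mm) begins 54 mm behind the grasp point. The pads swing forward as they close: fully open they stand 13 mm farther back than shut.
Start: joints at [-1.437, 0.15, 1.437, -0, 1.554, -0.134], TCP at [0.152, -0.554, 0.239] pointing down, gripper open.
Joint ranges: [-2.8, 2.8], [-0.68, 2.1], [0.12, 2.68], [-1.39, 4.53], [0.16, 2.79], [-2.81, 2.81]. Speed limits (rad/s): [1.89, 1.89, 2.22, 3.01, 3.01, 3.01].

INTERFACE

Orientations are given as [roll, pitch, yaw] about the fixed x, y, z axes, in that order (R = Rz(yaw) Ry(pitch) Rx(roll)).
In Python, from workcell import status, imaging, ticket gives the robot as it stands.
- The arm moves only by the tool move_arm, never from a script. Its argument "commands" is a list of rows, each a list of 7 numbers: the shift along the tool's x, y, z scaled (see below), then the turn, a rotation vector about the tool's x, y, z scaled (see below), then the closure, from -1 (fully open) to 1 (shut). A call has 1 to 20 rows; each row shifts and turns the commanded pose from where the row before left it, along the tool's axes as they then stand; what a row does not reach is not made up. The controller multiplies each number of a shift by 0.25 m and each number of a turn by pi rad. A row lasts 1/10 s, in which the tool goes at most 50 mm and 8.59 degrees, less where a joint would pass 70% of its speed; a pose out of reach is approached as far as the arm can. A call with a number of a shift or a turn outside -1 to 1 is refused whole. A call with a gripper value outside its range is refused whole. The fingers move at their own pace and stop on an object; "newtons" is the grip in N (left out, the last holds). Time passes only in rows, so rows that do not move let the fingers close. It gives the time, the measured TCP pose, the force, the opening and the grip force at its end, in the units of the state.
- status.get_obs(): the state, without advancing time (a new reading comes with each control period).
- imaging.grab_frame(name): name is "scene" or "top" or "wrist"; returns a dict with "image" (480x640x3 uint8, red, green, blue), "z_map" (480x640 float32, m along the optical axis (not along the pixel's ray), 0 where there is no reading), "fovy" (degrees; the focal length in pixels is half the picture's height over the tangent of half this angle, whatever the lens; pixels are square), "cx", "cy" (the principal point, pixels), "eye" and "rotation" of the camera in the world; the wrist camera has in their place "tool_from_camera" (4x4, takes a point from camera to tool coordinates, whose origin is the TCP and whose axes are the flange's). Camera axes: x right, y down, z forward; pixel columns grow to the right and rows downward; lengths in m; the calibration is good to about 2 mm. A picture is of the moment at which its call begins: read the wrist's pose just before it.
- ticket.hand_in(): hands the job in; it is judged then, once.
The state is a dict: "clock": time; "joints": joint angles; "qd": joint speeds; "effort": joint torques, N m; "eef_pos": TCP position; "eef_rot": TCP orientation; "force": force on the tool from outside, world axes, zero at the start; "wrist_torque": the same for the moment, N m; "finger_gap": opening from 0.0 (shut) to 1.0 (fully open); "gripper_force": force on a finger pad.
Only numpy, scipy, OpenCV 4.12 (cv2) and the standard library are available. Lean on these libraries where they do the work, as an engineer would, in place of code of your own. Each camera call takes 0.05 s, during which the arm holds its last target. There are 200 camera calls.

## Working session

There is one attempt and no reset: what is moved stays moved. The work goes in short steps, Python scripts to look and compute and a tool call to move; the robot and the scene stay as the last step left them, time stands still between calls to the robot, and variables do not carry over. Pictures are saved under pics/ and viewed, at most 10 in all, crops included, and the job is handed in when it is done.

Besides the shell and the picture viewer there is one more tool, called after "Call:" as name(argument=value, ...) on one line, values as JSON. move_arm: Moves the arm, as the interface text tells. Its arguments: {"type":"object","properties":{"commands":{"type":"array","items":{"type":"array","items":{"type":"number","minimum":-1,"maximum":1}}},"newtons":{"type":"number"}},"required":["commands"]}

```bash
mkdir -p pics; cat > h.py <<'E'
import numpy as np, cv2
from workcell import status, imaging, ticket
from scipy.spatial.transform import Rotation as R
def grab(n):
    o=status.get_obs(); f=imaging.grab_frame(n)
    if n=="wrist":
        T=np.eye(4); T[:3,:3]=R.from_euler('xyz',o['eef_rot']).as_matrix(); T[:3,3]=o['eef_pos']
        T=T@np.array(f['tool_from_camera']); f['eye']=T[:3,3]; f['rotation']=T[:3,:3]
    f['f']=240/np.tan(np.radians(f['fovy'])/2); return f
def cloud(f):
    v,u=np.mgrid[:480,:640]; z=f['z_map']
    P=np.stack([(u-f['cx'])/f['f']*z,(v-f['cy'])/f['f']*z,z],-1)
    return P@np.array(f['rotation']).T+np.array(f['eye'])
E
python3 - <<'E'
from h import *
o=status.get_obs(); print({k:np.round(v,3).tolist() for k,v in o.items()})
for n in ("scene","top"):
    f=grab(n); cv2.imwrite(f'pics/{n}0.png',f['image'][...,::-1]); np.savez(f'{n}0.npz',image=f['image'],z_map=f['z_map'],eye=f['eye'],rotation=f['rotation'],f=f['f'],cx=f['cx'],cy=f['cy'])
    print(n,np.round(f['eye'],3),np.round(f['rotation'],3).tolist(),f['fovy'],f['cx'],f['cy'])
E
```

```text
{'clock': 0.0, 'joints': [-1.437, 0.151, 1.438, -0.0, 1.554, -0.134], 'qd': [0.0, 0.001, -0.001, -0.001, 0.0, -0.001], 'effort': [-0.001, -71.306, -57.087, -0.0, 0.009, -0.0], 'eef_pos': [0.152, -0.554, 0.239], 'eef_rot': [-3.14, -0.0, 0.268], 'force': [-0.019, 0.337, -0.374], 'wrist_torque': [-0.006, 0.067, 0.02], 'gripper_force': 0.0, 'finger_gap': 1.001}
scene [ 0.665 -0.849  0.95 ] [-2.339, 0.016, 0.133] 55.98582699110862 326.40697133489243 238.34542180879387
top [ 0.301 -0.026  1.579] [-2.973, -0.005, -1.576] 43.99797080497105 327.06719632844585 258.1256678006847
```

View pics/scene0.png

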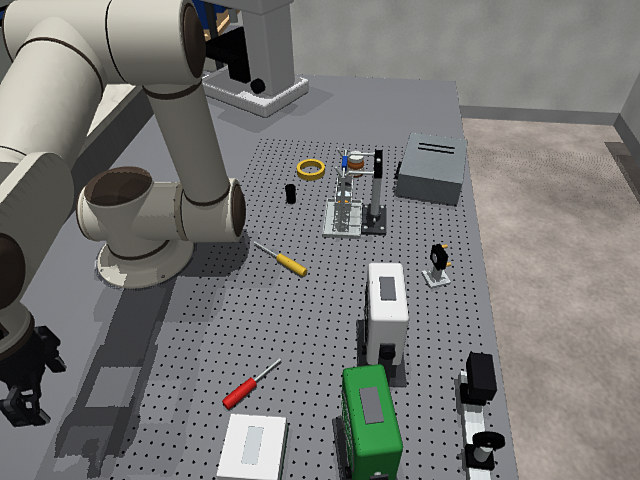

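View pics/top0.png

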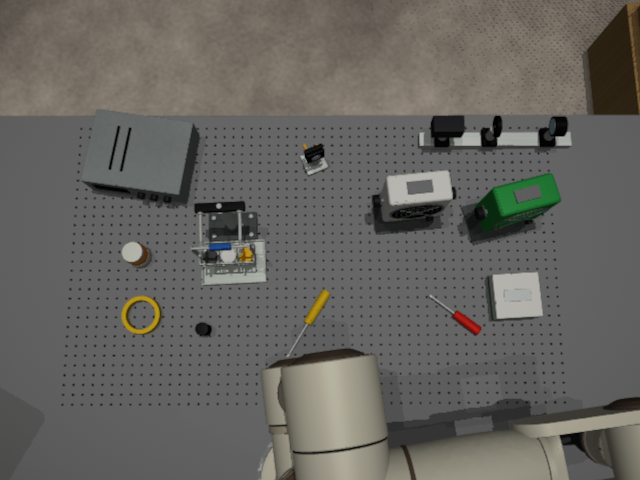

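The scene view shows the white blower at about (386,310), the green decoy beside it, and the stand with the basket and blue grip at about (345,165). In the top view the grip is at (220,246), the stand's rail at (220,207), and the white blower at (417,195). Next I measure them.

```bash
cat >> h.py <<'E'
def load(n):
    d=np.load(n); f={k:d[k] for k in d.files}
    if f['rotation'].shape==(3,): f['rotation']=R.from_euler('xyz',f['rotation']).as_matrix()
    return f
_g=grab
def grab(n):
    f=_g(n); r=np.array(f['rotation'])
    if r.shape==(3,): f['rotation']=R.from_euler('xyz',r).as_matrix()
    return f
def ray(f,u,v,z):
    d=f['rotation']@np.array([(u-f['cx'])/f['f'],(v-f['cy'])/f['f'],1]); e=np.array(f['eye']); return e+d*(z-e[2])/d[2]
E
python3 - <<'E'
from h import *
for n in ('top','scene'):
    f=load(n+'0.npz'); P=cloud(f); im=f['image']; hsv=cv2.cvtColor(im,cv2.COLOR_RGB2HSV); ok=f['z_map']>0
    x,y,z=P[...,0],P[...,1],P[...,2]
    def rect(m,name):
        q=P[m]
        if len(q)<5: print(n,name,len(q)); return
        r=cv2.minAreaRect((q[:,:2]*1000).astype(np.float32)); print(n,name,len(q),'med',np.round(np.median(q,0),4),'rect',np.round(r[0],1),np.round(r[1],1),round(r[2],1),'z',np.round(np.percentile(q[:,2],[5,50,95]),3))
    ws=ok&(x>.3)&(x<.75)&(y<.6)&(y>-.4)
    print('table',np.median(z[ws&(z<.02)]))
    blue=(hsv[...,0]>105)&(hsv[...,0]<130)&(hsv[...,1]>150)&(hsv[...,2]>60)&ok&(z>.15)&(z<.3)&(y>0)
    rect(blue,'grip'); vv,uu=np.nonzero(blue); 
    if len(uu): print('px',uu.mean(),vv.mean())
    rect(ws&(z>.16)&(z<.19)&(y<.1)&(y>-.2)&(hsv[...,1]<60),'blower172?')
    # white box top
    m=ws&(y<.1)&(y>-.25)&(z>.1)&(hsv[...,1]<40); print('blz',np.histogram(z[m],bins=np.arange(.1,.26,.01)))
    m=ws&(y<.5)&(y>.15)&(x>.4)&(z>.1); print('stz',np.histogram(z[m],bins=np.arange(.1,.26,.01)))
    rect(ws&(y<.5)&(y>.15)&(z>.19)&(z<.26),'stand top')
    rect(ws&(y<.5)&(y>.15)&(z>.19)&(z<.26)&(hsv[...,2]<60),'rail')
E
```

```text
table 0.0012297635714746402
top grip 116 med [0.5602 0.2158 0.2219] rect [560.2 214.6] [47.  13.4] 89.2 z [0.218 0.222 0.226]
px 219.43965517241378 246.43103448275863
top blower172? 147 med [ 0.6828 -0.1675  0.1679] rect [499.5 -81.4] [ 65.4 483.8] 61.9 z [0.161 0.168 0.188]
blz (array([ 30,  32,  34,  36,  36,  72, 111,  47,  45,  54,  59,  53,  64,
       735, 228]), array([0.1 , 0.11, 0.12, 0.13, 0.14, 0.15, 0.16, 0.17, 0.18, 0.19, 0.2 ,
       0.21, 0.22, 0.23, 0.24, 0.25]))
stz (array([424,  72,  97,  11,  21,  13,  12,  14,  19,   8,  39, 391, 631,
        21,   0]), array([0.1 , 0.11, 0.12, 0.13, 0.14, 0.15, 0.16, 0.17, 0.18, 0.19, 0.2 ,
       0.21, 0.22, 0.23, 0.24, 0.25]))
top stand top 1090 med [0.6394 0.217  0.2214] rect [601.3 218.8] [130.4 133.1] 2.5 z [0.21  0.221 0.228]
top rail 457 med [0.6535 0.2141 0.2234] rect [609.7 220.4] [120.  116.8] 89.0 z [0.217 0.223 0.228]
table 0.0011675119256828737
scene grip 284 med [-0.2762  1.4394  0.2199] rect [ 83.1 913.5] [ 163.  1735.7] 29.8 z [0.156 0.22  0.259]
px 229.9049295774648 39.816901408450704
scene blower172? 34 med [ 0.3016 -0.0333  0.1743] rect [448.6 -97.9] [ 96.7 449.4] 52.4 z [0.161 0.174 0.187]
blz (array([  0,   3,  11,  12,  12,  15,  10,  17,   9,  18,  10,  14,  17,
       746, 146]), array([0.1 , 0.11, 0.12, 0.13, 0.14, 0.15, 0.16, 0.17, 0.18, 0.19, 0.2 ,
       0.21, 0.22, 0.23, 0.24, 0.25]))
stz (array([196,  84,  98,  27,  30,  27,  30,  15,   3,   4,  37, 238, 282,
        11,   0]), array([0.1 , 0.11, 0.12, 0.13, 0.14, 0.15, 0.16, 0.17, 0.18, 0.19, 0.2 ,
       0.21, 0.22, 0.23, 0.24, 0.25]))
scene stand top 572 med [0.6214 0.2051 0.2202] rect [604.2 220.9] [130.7 135.7] 3.3 z [0.209 0.22  0.227]
scene rail 211 med [0.656  0.2003 0.2235] rect [611.2 215.8] [109.6 121. ] 2.9 z [0.212 0.224 0.226]
```

```bash
python3 - <<'E'
from h import *
C=[]
for n in ('top','scene'):
    f=load(n+'0.npz'); P=cloud(f); im=f['image']; hsv=cv2.cvtColor(im,cv2.COLOR_RGB2HSV); ok=f['z_map']>0
    x,y,z=P[...,0],P[...,1],P[...,2]
    def lab(m,name,zp):
        m=cv2.morphologyEx(m.astype(np.uint8),cv2.MORPH_CLOSE,np.ones((3,3)))
        k,L,s,c=cv2.connectedComponentsWithStats(m); i=1+np.argmax(s[1:,4]); m=L==i
        v,u=np.nonzero(m); q=np.array([ray(f,a,b,zp)[:2] for a,b in zip(u,v)])*1000
        r=cv2.minAreaRect(q.astype(np.float32)); print(n,name,s[i].tolist(),'zmed',np.median(z[m&ok]).round(4),'rect',np.round(r[0],1),np.round(r[1],1),round(r[2],2)); return m,q
    reg=ok&(x>.4)&(x<.8)&(y<.1)&(y>-.22)
    lab(reg&(z>.23)&(z<.25),'bltop',.239)
    # guard front points: front face line fit
    m=reg&(z>.17)&(z<.225)&(x<.68); q=P[m][:,:2]; 
    if len(q)>10: 
        l=cv2.fitLine((q*1000).astype(np.float32),cv2.DIST_HUBER,0,.01,.01).ravel(); print(n,'front',len(q),l)
    reg=ok&(x>.5)&(x<.8)&(y<.4)&(y>.1)
    lab(reg&(z>.20)&(z<.24)&(x>.625)&(hsv[...,2]<70),'rail',.223)
    pr=reg&(z>.195)&(z<.24)&(x<.645)&(x>.52)&(hsv[...,1]<80)
    for s,nm in ((y>.22,'L'),(y<.2,'R')):
        q=P[pr&s]*1000
        if len(q)<5: continue
        l=cv2.fitLine(q[:,:2].astype(np.float32),cv2.DIST_HUBER,0,.01,.01).ravel(); print(n,'prong',nm,len(q),np.round(l,3),'xrange',np.percentile(q[:,0],[0,2,98,100]).round(1),'z',np.percentile(q[:,2],[5,50,95]).round(1))
    lab((hsv[...,0]>105)&(hsv[...,0]<130)&(hsv[...,1]>150)&(hsv[...,2]>60)&reg&(z>.15),'grip',.222)
    cv2.imwrite(f'pics/c{n}.png',np.hstack([cv2.resize(im[a:a+110,b:b+130],(390,330),interpolation=cv2.INTER_CUBIC) for a,b in (((185,170),(160,350)) if n=='top' else ((135,300),(255,325)))])[...,::-1])
E
```

```text
top bltop [386, 175, 21, 32, 591] zmed 0.2367 rect [ 688.4 -196.4] [47.1 74.9] 89.81
top front 140 [ 1.4870900e-01  9.8888099e-01  6.5434381e+02 -1.9891283e+02]
top rail [195, 202, 50, 13, 467] zmed 0.2234 rect [651.7 217.8] [ 29. 115.] 1.06
top prong L 271 [1.00000e+00 1.30000e-02 5.92762e+02 2.60261e+02] xrange [534.3 537.4 644.4 644.8] z [209.4 218.5 227.4]
top prong R 200 [9.99000e-01 4.40000e-02 5.94477e+02 1.69008e+02] xrange [540.4 545.1 644.4 644.8] z [209.5 217.5 225.2]
top grip [210, 244, 21, 6, 116] zmed 0.2219 rect [560.  214.4] [46.6 11.8] 89.77
scene bltop [368, 263, 36, 17, 500] zmed 0.2376 rect [ 693.1 -202.5] [73.  44.9] 3.81
scene front 18 [ 1.1004779e-02 -9.9993944e-01  6.5529962e+02 -2.0435030e+02]
scene rail [374, 150, 9, 29, 212] zmed 0.2236 rect [657.5 210.4] [ 22.  136.2] 3.27
scene prong L 137 [1.00000e+00 1.80000e-02 5.93010e+02 2.60547e+02] xrange [536.1 538.7 644.1 644.8] z [206.2 217.3 227. ]
scene prong R 163 [9.97000e-01 7.40000e-02 5.88979e+02 1.68012e+02] xrange [541.7 545.1 641.1 643.8] z [202.5 215.9 224.2]
scene grip [342, 156, 5, 14, 60] zmed 0.2217 rect [562.7 206.4] [11.3 63.6] 5.81
```

View pics/ctop.png

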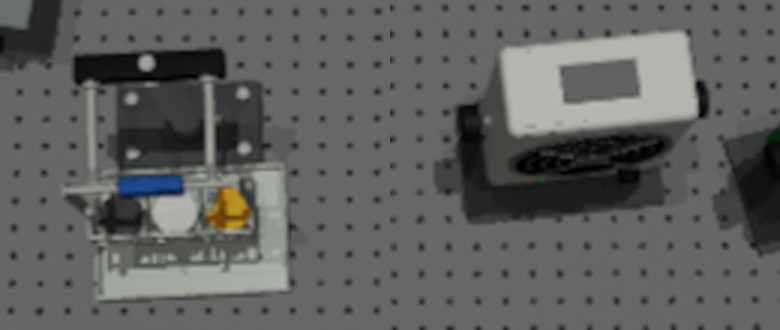

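View pics/cscene.png

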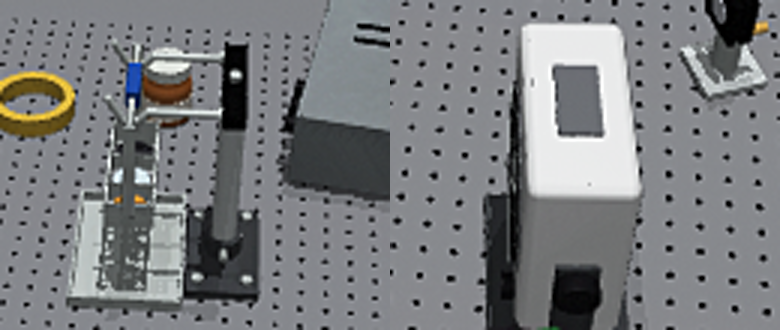

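The top crop shows the blower's top face, corners about (500,48)–(690,33), so it is turned a few degrees. The basket hangs squarely, with dark, clear and amber windows in it. The scene crop agrees. My blower mask was clipped at y=-0.22, so I remeasure it.

```bash
python3 - <<'E'
from h import *
for n in ('top','scene'):
    f=load(n+'0.npz'); P=cloud(f); im=f['image']; hsv=cv2.cvtColor(im,cv2.COLOR_RGB2HSV); ok=f['z_map']>0
    x,y,z=P[...,0],P[...,1],P[...,2]
    reg=ok&(x>.4)&(x<.8)&(y<.1)&(y>-.35)
    m=(reg&(z>.225)&(z<.25)&((hsv[...,1]<45))).astype(np.uint8)
    m=cv2.morphologyEx(m,cv2.MORPH_CLOSE,np.ones((5,5)))
    k,L,s,c=cv2.connectedComponentsWithStats(m)
    i=1+np.argmax(s[1:,4]); v,u=np.nonzero(L==i); print(n,s[i],np.median(z[(L==i)&ok]))
    q=np.array([ray(f,a,b,.239)[:2] for a,b in zip(u,v)])*1000
    r=cv2.minAreaRect(q.astype(np.float32)); print('blower top rect',np.round(r[0],1),np.round(r[1],1),r[2], 'mean',q.mean(0))
    e=np.linalg.eigh(np.cov(q.T)); print('pca yaw',np.degrees(np.arctan(-e[1][0,1]/e[1][1,1])),2*np.sqrt(3*e[0]))
    if n=='top':
        for nm,m in (('rail',reg*0|(ok&(y<.4)&(y>.1)&(z>.20)&(z<.24)&(x>.635)&(x<.69)&(hsv[...,2]<70))),):
            q=P[m>0][:,:2]*1000; e=np.linalg.eigh(np.cov(q.T)); print(nm,q.mean(0),np.degrees(np.arctan(-e[1][0,1]/e[1][1,1])),2*np.sqrt(3*e[0]))
    m=ok&(y<.4)&(y>.1)&(hsv[...,0]>105)&(hsv[...,0]<130)&(hsv[...,1]>150)&(z>.15)&(x<.6)&(x>.5)
    q=P[m]*1000; e=np.linalg.eigh(np.cov(q[:,:2].T)); print('grip',q.mean(0),np.degrees(np.arctan(-e[1][0,1]/e[1][1,1])),2*np.sqrt(3*e[0]))
    m=ok&(y<.4)&(y>.1)&(z>.195)&(z<.235)&(x<.585)&(x>.545)&(hsv[...,1]<90); q=P[m]*1000
    if n=='top':
        q=q[abs(q[:,0]-560)<8]; e=np.polyfit(q[:,1],q[:,0],1); print('bar',np.degrees(-e[0]),q[:,1].min(),q[:,1].max(),np.polyval(e,215))
# tray
f=load('top0.npz'); P=cloud(f); z=P[...,2]; x=P[...,0]; y=P[...,1]
E
```

```text
top [ 386  170   67   38 2029] 0.23726911132838135
blower top rect [ 692.3 -250.2] [ 77.9 151.8] 5.721654415130615 mean [ 693.05419126 -250.04800167]
pca yaw 6.070119384146939 [ 75.76079542 150.54618529]
rail [653.75288703 217.66844723] 2.3768036852727983 [ 23.57395299 117.75796296]
grip [560.02554148 216.19434701 221.78331139] 2.262529331522457 [14.00898858 46.84897065]
bar 1.5687317960621503 145.8548962727276 283.63311988490125 559.3843436562788
scene [ 368  263   41   61 2244] 0.23763317724422034
blower top rect [ 698.3 -258.8] [ 74.4 155.9] 5.753591060638428 mean [ 698.79163419 -263.29681206]
pca yaw 5.540448389981167 [ 73.83627828 155.55203239]
grip [562.92083653 208.61151972 220.34098017] 5.890865684666405 [13.83130811 49.02634634]
```

Call:
move_arm(commands=[[0,0,-0.064,0,0,-0.0427,-1],[0,0,-0.064,0,0,-0.0427,-1],[0,0,-0.064,0,0,-0.0427,-1],[0,0,-0.064,0,0,-0.0427,-1],[0,0,-0.064,0,0,-0.0427,-1],[0,0,-0.064,0,0,-0.0427,-1],[0,0,-0.064,0,0,-0.0427,-1],[0,0,-0.064,0,0,-0.0427,-1],[0,0,-0.064,0,0,-0.0427,-1],[0,0,-0.064,0,0,-0.0427,-1],[0,0,0,0,0,0,-1]])

```text
clock: 1.2
eef_pos: [0.1522, -0.5547, 0.4009]
eef_rot: [3.141, 0.002, 1.612]
force: [0.0, -0.2, 0.5]
finger_gap: 1.004
gripper_force: 0.0
```

```bash
cat >> h.py <<'E'
def plan(p,yaw):
    o=status.get_obs(); Rc=R.from_euler('xyz',o['eef_rot']); Rt=R.from_euler('xyz',[np.pi,0,yaw])
    d=Rc.inv().apply(np.array(p)-o['eef_pos']); r=(Rc.inv()*Rt).as_rotvec()
    print('t',round(o['clock'],2),'pos',np.round(o['eef_pos'],4),'rot',np.round(o['eef_rot'],4),'F',np.round(o['force'],1),'gap',round(o['finger_gap'],3))
    print('SHIFT total scaled',np.round(d/.25,4),'TURN',np.round(r/np.pi,4),'min rows',np.ceil(np.linalg.norm(d)/.05),np.ceil(np.degrees(np.linalg.norm(r))/8.59))
E
python3 -c "
from h import *
plan([.50,.216,.40],1.61)
f=grab('wrist'); print(np.round(f['tool_from_camera'],3).tolist(),f['fovy'])"
```

```text
t 1.2 pos [ 0.1522 -0.5547  0.4009] rot [3.1414e+00 2.2000e-03 1.6123e+00] F [ 0.  -0.2  0.5] gap 1.004
SHIFT total scaled [ 3.0226e+00  1.5180e+00 -2.9000e-03] TURN [0.0001 0.0007 0.0007] min rows 17.0 1.0
[[-0.0, -0.957, -0.291, 0.076], [1.0, -0.0, 0.0, 0.001], [-0.001, -0.291, 0.957, -0.135], [0.0, 0.0, 0.0, 1.0]] 63.620757946757664
```

```bash
python3 -c "
from h import *
plan([.62,-.246,.42],1.61)"
```

```text
t 1.25 pos [ 0.1522 -0.5547  0.3995] rot [3.1415e+00 8.0000e-04 1.6070e+00] F [ 0.3 -0.6 -0.9] gap 1.004
SHIFT total scaled [ 1.1662  1.9148 -0.0829] TURN [ 0.      0.0003 -0.001 ] min rows 12.0 1.0
```

Call:
move_arm(commands=[[0.0833,0.1368,-0.006,0,0,0,-1],[0.0833,0.1368,-0.006,0,0,0,-1],[0.0833,0.1368,-0.006,0,0,0,-1],[0.0833,0.1368,-0.006,0,0,0,-1],[0.0833,0.1368,-0.006,0,0,0,-1],[0.0833,0.1368,-0.006,0,0,0,-1],[0.0833,0.1368,-0.006,0,0,0,-1],[0.0833,0.1368,-0.006,0,0,0,-1],[0.0833,0.1368,-0.006,0,0,0,-1],[0.0833,0.1368,-0.006,0,0,0,-1],[0.0833,0.1368,-0.006,0,0,0,-1],[0.0833,0.1368,-0.006,0,0,0,-1],[0.0833,0.1368,-0.006,0,0,0,-1],[0.0833,0.1368,-0.006,0,0,0,-1],[0,0,0,0,0,0,-1],[0,0,0,0,0,0,-1]])

```text
clock: 2.85
eef_pos: [0.6199, -0.2443, 0.4185]
eef_rot: [-3.14, -0.001, 1.608]
force: [-0.8, -0.2, 0.3]
finger_gap: 0.996
gripper_force: 0.0
```

```bash
python3 - <<'E'
from h import *
plan([.50,.216,.40],1.61)
f=grab('wrist'); cv2.imwrite('pics/w1.png',f['image'][...,::-1])
np.savez('w1.npz',image=f['image'],z_map=f['z_map'],eye=f['eye'],rotation=f['rotation'],f=f['f'],cx=f['cx'],cy=f['cy'])
P=cloud(f); hsv=cv2.cvtColor(f['image'],cv2.COLOR_RGB2HSV); ok=f['z_map']>0
x,y,z=P[...,0],P[...,1],P[...,2]
print('table',np.median(z[ok&(z<.02)]))
m=(ok&(z>.225)&(z<.255)&(hsv[...,1]<45)&(x>.55)).astype(np.uint8); m=cv2.morphologyEx(m,cv2.MORPH_CLOSE,np.ones((9,9)))
k,L,s,c=cv2.connectedComponentsWithStats(m); i=1+np.argmax(s[1:,4]); print(s[i],np.median(z[(L==i)&ok]))
v,u=np.nonzero(L==i); q=np.array([ray(f,a,b,.240)[:2] for a,b in zip(u,v)])*1000
r=cv2.minAreaRect(q.astype(np.float32)); print(r,q.mean(0))
e=np.linalg.eigh(np.cov(q.T)); print('pca yaw',np.degrees(np.arctan(-e[1][0,1]/e[1][1,1])),2*np.sqrt(3*e[0]))
E
```

```text
t 2.85 pos [ 0.6199 -0.2443  0.4185] rot [-3.1395e+00 -1.1000e-03  1.6076e+00] F [-0.8 -0.2  0.3] gap 0.996
SHIFT total scaled [ 1.8575 -0.4114  0.0771] TURN [-0.0007 -0.0004 -0.0008] min rows 10.0 1.0
table -7.99370678301603e-05
[  372   126    93   175 14969] 0.23716743003746782
((697.3384399414062, -246.73744201660156), (72.96205139160156, 147.57667541503906), 5.743283748626709) [ 696.98147814 -241.95125908]
pca yaw 5.883282656006105 [ 72.56429359 146.29460874]
```

View pics/w1.png

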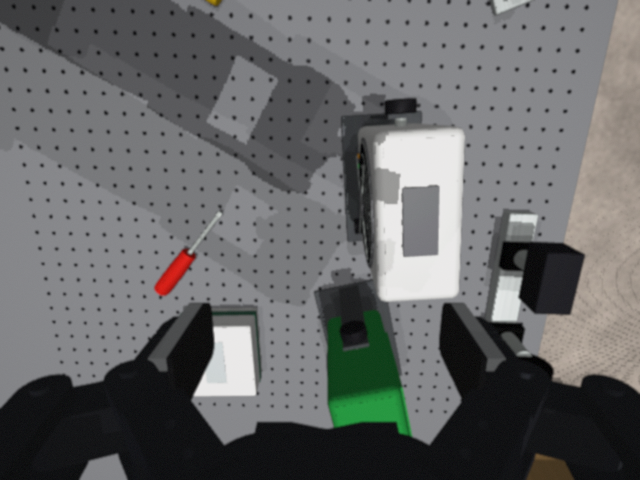

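The wrist view shows the white blower's top, from about (360,126) to (463,300). That puts it at about (0.696, -0.249) with a yaw of 5.75°, which agrees with the top view. Next I move to look at the grip.

```bash
python3 -c "
from h import *
plan([.56,.15,.40],1.605)"
```

```text
t 2.9 pos [ 0.6192 -0.2449  0.4192] rot [-3.1402e+00 -7.0000e-04  1.6071e+00] F [-0.5 -0.2  1.1] gap 1.003
SHIFT total scaled [ 1.5871 -0.1792  0.0781] TURN [-0.0005 -0.0002  0.0007] min rows 8.0 1.0
```

Call:
move_arm(commands=[[0.1587,-0.0179,0.0078,0,0,0,-1],[0.1587,-0.0179,0.0078,0,0,0,-1],[0.1587,-0.0179,0.0078,0,0,0,-1],[0.1587,-0.0179,0.0078,0,0,0,-1],[0.1587,-0.0179,0.0078,0,0,0,-1],[0.1587,-0.0179,0.0078,0,0,0,-1],[0.1587,-0.0179,0.0078,0,0,0,-1],[0.1587,-0.0179,0.0078,0,0,0,-1],[0.1587,-0.0179,0.0078,0,0,0,-1],[0.1587,-0.0179,0.0078,0,0,0,-1],[0,0,0,0,0,0,-1],[0,0,0,0,0,0,-1]])

```text
clock: 4.1
eef_pos: [0.5589, 0.1496, 0.4009]
eef_rot: [3.141, 0.0, 1.608]
force: [0.2, 0.4, 0.7]
finger_gap: 0.999
gripper_force: 0.0
```

```bash
python3 - <<'E'
from h import *
f=grab('wrist'); cv2.imwrite('pics/w2.png',f['image'][...,::-1])
P=cloud(f); hsv=cv2.cvtColor(f['image'],cv2.COLOR_RGB2HSV); ok=f['z_map']>0
x,y,z=P[...,0],P[...,1],P[...,2]
m=(hsv[...,0]>105)&(hsv[...,0]<130)&(hsv[...,1]>150)&ok&(z>.19)&(abs(x-.56)<.04)
t=m&(z>.217); q=P[t]*1000; r=cv2.minAreaRect(q[:,:2].astype(np.float32)); e=np.linalg.eigh(np.cov(q[:,:2].T))
v,u=np.nonzero(m); print('grip px',u.mean(),v.mean(),len(q),q.mean(0),r,np.degrees(np.arctan(-e[1][0,1]/e[1][1,1])),2*np.sqrt(3*e[0]),np.percentile(q[:,2],[5,50,95]))
m=ok&(z>.2)&(z<.24)&(x>.632)&(x<.69)&(abs(y-.217)<.08)&(hsv[...,2]<70); q=P[m]*1000; e=np.linalg.eigh(np.cov(q[:,:2].T)); print('rail',cv2.minAreaRect(q[:,:2].astype(np.float32)),np.degrees(np.arctan(-e[1][0,1]/e[1][1,1])))
plan([.56,.216,.201],1.605)
E
```

```text
grip px 333.51672060409925 126.46601941747574 927 [563.41893548 218.40927957 221.9023151 ] ((563.3548583984375, 217.99539184570312), (12.011390686035156, 47.84709930419922), 2.8107800483703613) 2.636768341666231 [11.58577618 48.15812492] [220.56948157 221.92698607 223.16261637]
rail ((657.8948974609375, 220.7655792236328), (21.67510414123535, 116.10884094238281), 2.6032874584198) 2.464725809377967
t 4.15 pos [0.5592 0.1489 0.4009] rot [3.1413e+00 2.0000e-04 1.6075e+00] F [ 0.6 -0.1 -0.1] gap 0.997
SHIFT total scaled [0.2683 0.013  0.7995] TURN [0.0001 0.0001 0.0008] min rows 5.0 1.0
```

View pics/w2.png

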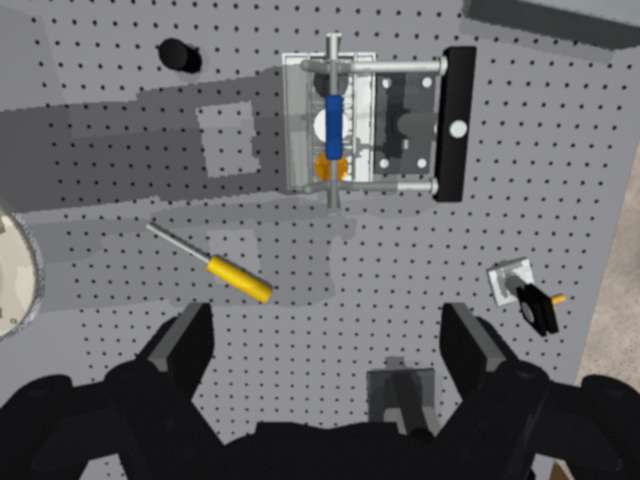

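The wrist view shows the grip at (334,126), giving (0.563, 0.2175) with a yaw of 2.6°. The rail is at the right and the space for the fingers is free. I approach above it, then descend.

Call:
move_arm(commands=[[0.137,0.0126,0,0,0,-0.0014,-1],[0.137,0.0126,0,0,0,-0.0014,-1],[0,0,0.1,0,0,0,-1],[0,0,0.1,0,0,0,-1],[0,0,0.1,0,0,0,-1],[0,0,0.1,0,0,0,-1],[0,0,0,0,0,0,-1],[0,0,0,0,0,0,-1]])

```text
clock: 4.95
eef_pos: [0.5632, 0.2175, 0.3017]
eef_rot: [3.141, -0.0, 1.616]
force: [-0.3, -0.4, 0.2]
finger_gap: 1.0
gripper_force: 0.0
```

```bash
python3 - <<'E'
from h import *
plan([.563,.2175,.201],1.616)
f=grab('wrist')
P=cloud(f); hsv=cv2.cvtColor(f['image'],cv2.COLOR_RGB2HSV); ok=f['z_map']>0
x,y,z=P[...,0],P[...,1],P[...,2]
m=(hsv[...,0]>105)&(hsv[...,0]<130)&(hsv[...,1]>150)&ok&(z>.217)&(abs(x-.56)<.04)
q=P[m]*1000; print(len(q))
if len(q)>20: 
    e=np.linalg.eigh(np.cov(q[:,:2].T)); print(q.mean(0),cv2.minAreaRect(q[:,:2].astype(np.float32)),np.degrees(np.arctan(-e[1][0,1]/e[1][1,1])))
E
```

```text
t 4.95 pos [0.5632 0.2175 0.3017] rot [ 3.1414 -0.      1.6161] F [-0.3 -0.4  0.2] gap 1.0
SHIFT total scaled [ 1.000e-04 -1.000e-03  4.027e-01] TURN [ 0.0001 -0.      0.    ] min rows 3.0 1.0
1599
[563.38882299 219.57436209 221.64106394] ((563.6270751953125, 218.46182250976562), (12.727474212646484, 48.98788833618164), 2.0194952487945557) 2.4639185971307076
```

Call:
move_arm(commands=[[0.004,0.001,0.08,0,0,0,-1],[0,0,0.08,0,0,0,-1],[0,0,0.08,0,0,0,-1],[0,0,0.08,0,0,0,-1],[0,0,0.05,0,0,0,-1],[0,0,0.032,0,0,0,-1],[0,0,0,0,0,0,-1],[0,0,0,0,0,0,0.2],[0,0,0,0,0,0,0.4],[0,0,0,0,0,0,0.5],[0,0,0,0,0,0,0.6],[0,0,0,0,0,0,0.7],[0,0,0,0,0,0,0.8],[0,0,0,0,0,0,0.9],[0,0,0,0,0,0,1],[0,0,0,0,0,0,1],[0,0,0,0,0,0,1],[0,0,0,0,0,0,1]], newtons=60)

```text
clock: 6.8
eef_pos: [0.5632, 0.2198, 0.2006]
eef_rot: [3.141, -0.0, 1.618]
force: [1.1, 0.5, 5.5]
finger_gap: 0.157
gripper_force: 58.8
```

Call:
move_arm(commands=[[0,0,-0.01,0,0,0,1],[0,0,-0.02,0,0,0,1],[0,0,-0.03,0,0,0,1],[0,0,-0.03,0,0,0,1],[0,0,-0.03,0,0,0,1],[0,0,-0.03,0,0,0,1],[0,0,-0.02,0,0,0,1],[0,0,-0.01,0,0,0,1],[0,0,0,0,0,0,1],[0,0,0,0,0,0,1]])

```text
clock: 7.8
eef_pos: [0.563, 0.2197, 0.245]
eef_rot: [-3.141, -0.0, 1.618]
force: [-0.3, -0.8, -2.7]
finger_gap: 0.153
gripper_force: 58.5
```

```bash
python3 - <<'E'
from h import *
plan([.43,.212,.246],1.616)
f=grab('scene'); a=f['image'][110:260,270:420]; b=cv2.resize(a,(580,580),interpolation=cv2.INTER_CUBIC); cv2.imwrite('pics/s3.png',b[...,::-1])
E
```

```text
t 7.8 pos [0.563  0.2197 0.245 ] rot [-3.1412 -0.      1.618 ] F [-0.3 -0.8 -2.7] gap 0.153
SHIFT total scaled [-0.0056 -0.533  -0.0036] TURN [-0.0001 -0.      0.0006] min rows 3.0 1.0
```

View pics/s3.png

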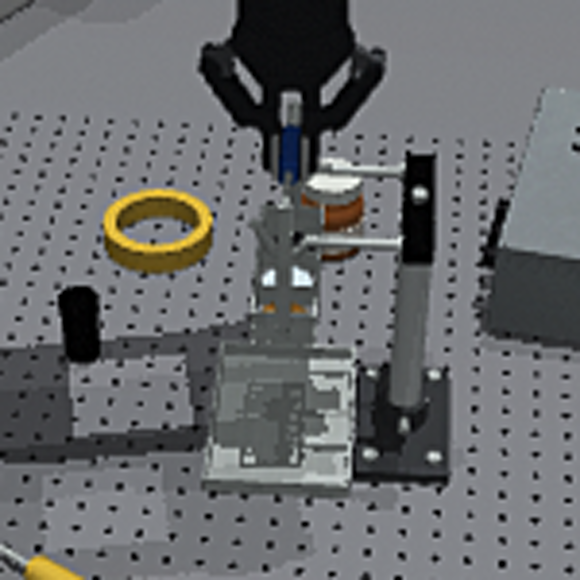

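The scene crop shows the basket lifted level, with its bar clear above the prong tips near (290,180). Next I draw it off along the stand's -x.

Call:
move_arm(commands=[[0,-0.01,0,0,0,0,1],[0,-0.02,0,0,0,0,1],[0,-0.035,0,0,0,0,1],[0,-0.05,0,0,0,0,1],[0,-0.05,0,0,0,0,1],[0,-0.05,0,0,0,0,1],[0,-0.05,0,0,0,0,1],[0,-0.05,0,0,0,0,1],[0,-0.05,0,0,0,0,1],[0,-0.04,0,0,0,0,1],[0,-0.03,0,0,0,0,1],[0,-0.02,0,0,0,0,1],[0,-0.01,0,0,0,0,1],[0,0,0,0,0,0,1],[0,0,0,0,0,0,1]])

```text
clock: 9.35
eef_pos: [0.4472, 0.2142, 0.2453]
eef_rot: [3.142, -0.0, 1.618]
force: [-0.2, -0.2, -3.4]
finger_gap: 0.15
gripper_force: 58.5
```

```bash
python3 - <<'E'
from h import *
plan([.503,-.268,.248],np.pi/2+np.radians(5.75))
f=grab('wrist'); cv2.imwrite('pics/w3.png',f['image'][...,::-1])
E
```

```text
t 9.35 pos [0.4472 0.2142 0.2453] rot [ 3.1416e+00 -1.0000e-04  1.6180e+00] F [-0.2 -0.2 -3.4] gap 0.15
SHIFT total scaled [-1.9372  0.1319 -0.011 ] TURN [ 0.     -0.     -0.0169] min rows 10.0 1.0
```

View pics/w3.png

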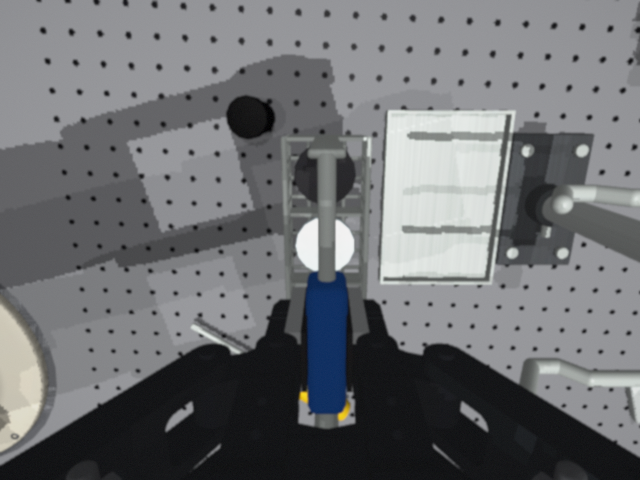

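All three windows lie in the basket (dark at (325,172), clear at (325,245), amber at (325,405)), and it is clear of the prongs. Next I carry it to the stream with gentle ramps.

Call:
move_arm(commands=[[-0.02,0.0014,0,0,0,-0.0007,1],[-0.04,0.0027,0,0,0,-0.0007,1],[-0.06,0.0041,0,0,0,-0.0007,1],[-0.08,0.0055,-0.001,0,0,-0.0007,1],[-0.096,0.0065,-0.001,0,0,-0.0007,1],[-0.096,0.0065,-0.001,0,0,-0.0007,1],[-0.096,0.0065,-0.001,0,0,-0.0007,1],[-0.096,0.0065,-0.001,0,0,-0.0007,1],[-0.096,0.0065,-0.001,0,0,-0.0007,1],[-0.096,0.0065,-0.001,0,0,-0.0007,1],[-0.096,0.0065,-0.001,0,0,-0.0007,1],[-0.096,0.0065,-0.001,0,0,-0.0007,1],[-0.096,0.0065,-0.001,0,0,-0.0007,1],[-0.096,0.0065,-0.001,0,0,-0.0007,1],[-0.08,0.0055,0,0,0,-0.0007,1],[-0.06,0.0041,0,0,0,-0.0007,1],[-0.04,0.0027,0,0,0,-0.0007,1],[-0.02,0.0014,0,0,0,-0.0007,1],[0,0,0,0,0,0,1]])

```text
clock: 11.3
eef_pos: [0.4924, -0.1237, 0.248]
eef_rot: [-3.141, -0.0, 1.657]
force: [-0.6, 1.3, -4.0]
finger_gap: 0.151
gripper_force: 58.5
```

```bash
python3 - <<'E'
from h import *
plan([.503,-.268,.248],np.pi/2+np.radians(5.75))
E
```

```text
t 11.3 pos [ 0.4924 -0.1237  0.248 ] rot [-3.1414e+00 -2.0000e-04  1.6574e+00] F [-0.6  1.3 -4. ] gap 0.151
SHIFT total scaled [-5.787e-01 -7.900e-03 -2.000e-04] TURN [-0.     -0.0001 -0.0044] min rows 3.0 1.0
```

Call:
move_arm(commands=[[-0.015,0,0,0,0,-0.0004,1],[-0.03,-0.0007,0,0,0,-0.0004,1],[-0.045,-0.0007,0,0,0,-0.0004,1],[-0.06,-0.0007,0,0,0,-0.0004,1],[-0.065,-0.0007,0,0,0,-0.0004,1],[-0.074,-0.0009,0,0,0,-0.0004,1],[-0.074,-0.0009,0,0,0,-0.0004,1],[-0.065,-0.0007,0,0,0,-0.0004,1],[-0.06,-0.0007,0,0,0,-0.0004,1],[-0.045,-0.0007,0,0,0,-0.0004,1],[-0.03,-0.0007,0,0,0,-0.0004,1],[-0.0157,0,0,0,0,0,1],[0,0,0,0,0,0,1],[0,0,0,0,0,0,1],[0,0,0,0,0,0,1],[0,0,0,0,0,0,1]])

```text
clock: 12.9
eef_pos: [0.5042, -0.2673, 0.2482]
eef_rot: [3.141, -0.0, 1.672]
force: [0.5, -0.2, -2.6]
finger_gap: 0.152
gripper_force: 58.5
```

```bash
python3 - <<'E'
from h import *
plan([.503,-.268,.248],np.pi/2+np.radians(5.75))
f=grab('wrist'); g=grab('scene'); cv2.imwrite('pics/end.png',np.hstack([cv2.resize(f['image'],(400,300)),cv2.resize(g['image'][150:450,200:600],(400,300))])[...,::-1])
E
```

```text
t 12.9 pos [ 0.5042 -0.2673  0.2482] rot [ 3.1414 -0.      1.6719] F [ 0.5 -0.2 -2.6] gap 0.152
SHIFT total scaled [-0.0022 -0.005   0.0007] TURN [ 0.0001 -0.      0.0002] min rows 1.0 1.0
```

View pics/end.png

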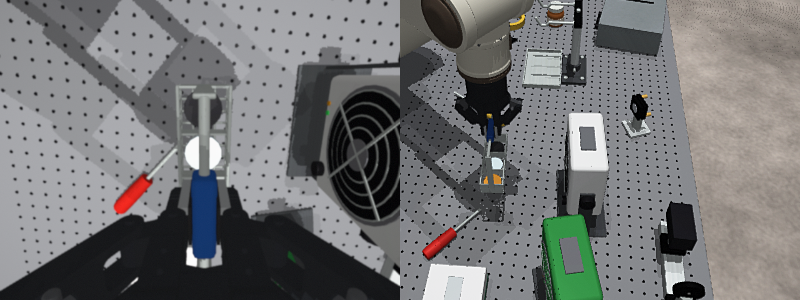

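The end view shows the basket level with its windows in front of the white blower, and the fan hub at about (357,155) in the left half. I check the fan centre against the basket.

```bash
python3 - <<'E'
from h import *
f=grab('wrist'); P=cloud(f); ok=f['z_map']>0
v=P[240:256,563:580][ok[240:256,563:580]]; print('hub',np.median(v,0))
o=status.get_obs(); c=np.array([*o['eef_pos'][:2],.154]); a=np.radians(5.75); X=np.array([np.cos(a),np.sin(a),0])
# guard/front points in blower axes relative to basket mid
q=(P[ok&(P[...,0]>.6)&(P[...,0]<.7)&(P[...,2]>.09)&(P[...,2]<.235)]-c); Y=np.array([-X[1],X[0],0])
d=q@X; l=q@Y; print(len(d),'dist pct',np.percentile(d,[1,5,20,50]).round(4),'lat',np.percentile(l,[1,99]).round(4))
h=np.median(v,0)-c; print('hub rel',h@X,h@Y,h[2])
E
```

```text
hub [ 0.65718937 -0.25386365  0.1557512 ]
28926 dist pct [0.1522 0.1535 0.1551 0.1565] lat [-0.103   0.0838]
hub rel 0.15362592765819116 -0.0017286664438954044 0.0017512007832083398
```

```bash
python3 -c "
from h import *
print(ticket.hand_in())"
```

```text
the job is handed in; nothing more can be done
None
```

The job is handed in: the basket is off the stand and held level and still in front of the white blower, with its middle about 15 cm from the guard and within 2 mm of the fan's centre, and all three windows were in it when it came off the prongs.

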